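# Draw the long tile rack out of the half-roofed tile box

## Robot

A 6-joint arm with a two-finger parallel gripper is mounted at the origin on the work surface. World frame = base frame: x ahead of the robot, y to its left, z up, the work surface at z = 0. Lengths are in mm, angles in rad, forces in N, time in s.
With the tool pointing down it reaches from about 400 to 925 mm from the base axis. Payload 12.5 kg.
Tool frame: the origin (TCP) lies at the very end of the fingers, on their centre line; the grasp point (between the pads) lies 19 mm behind it; x points along the fingers, y is the direction in which the jaws open and shut, and the axes are right-handed (so a half turn about x gives the same grasp; the last joint's range is limited). The gripper opens to 95 mm and grips with 3 to 60 N. Pads are 20 mm wide; open, the fingers measure 119 mm over their backs; the gripper's body (75 mm by 180 mm) begins 59 mm behind the grasp point.
Start: joints at [-1.366, 0.491, 1.559, -0, 1.092, -0.106], TCP at [191.161, -595.067, 214.661] pointing down, gripper open.
Joint ranges: [-3.1, 3.1], [-0.84, 2.19], [0.05, 2.79], [-1.13, 4.28], [0.06, 2.93], [-2.69, 2.69]. Speed limits (rad/s): [2.22, 2.22, 2.79, 3.14, 3.14, 3.14].

## Interface

Orientations are given as [roll, pitch, yaw] about the fixed x, y, z axes, in that order (R = Rz(yaw) Ry(pitch) Rx(roll)).
In Python, from cell import env, optics, job gives the robot as it stands.
- The arm moves only by the shell command python3 -m handwheel 'ROWS' [OPENING]. ROWS is JSON, a list of rows, each an object with "travel": the shift along the world's x, y, z in mm, a list of three; "roll": the turn about the world's z in degrees. In form: [{"travel": [dx, dy, dz], "roll": roll}, ...]. A call has 1 to 8 rows; each row is the pose to reach, as a shift and turn from the pose commanded when the call began; what a row does not reach only later rows make up. A row lasts 1/10 s, in which the tool goes at most 50 mm and 8.59 degrees, less where a joint would pass 70% of its speed; a pose out of reach is approached as far as the arm can. A call with a gripper value outside its range is refused whole. OPENING is the closure, from -1 (fully open) to 1 (shut), set as the call begins (- or left out, the last holds). The fingers move at their own pace and stop on an object; the grip force is fixed at half the most. Time passes only in rows, so rows that repeat a pose let the fingers close. It gives the time, the measured TCP pose, the force and the opening at its end, in the units of the state.
- env.state(): the state, without advancing time (a new reading comes with each control period).
- optics.read_camera(name): name is "scene" or "top" or "wrist"; returns the picture (480x640x3 uint8, red, green, blue); there is no depth.
- optics.camera_params(name): a dict with "fx", "fy", "cx", "cy" (pixels), "world_from_camera" (4x4, takes a point from camera to world coordinates). Camera axes: x right, y up, looking along -z (the intrinsics and any distortion apply to the point x, -y, -z); pixel columns grow to the right and rows downward; lengths in mm; the calibration is good to about 2 mm. A picture is of the moment at which its call begins: read the wrist's pose just before it. camera_params takes no time and is no camera call; for the wrist camera it gives the pose at the moment of the call.
- job.job_done(): hands the job in, once; it reports no verdict.
The state is a dict: "t": time; "joints": joint angles; "qvel": joint speeds; "tau": joint torques, N m; "eef_pos": TCP position; "tcp_rot": TCP orientation; "ft_force": force on the tool from outside, world axes, zero at the start; "moment": the same for the moment, N m; "opening": opening from 0.0 (shut) to 1.0 (fully open).
Only numpy, scipy, OpenCV 4.12 (cv2) and the standard library are available. Lean on these libraries where they do the work, as an engineer would, in place of code of your own. Each camera call takes 0.05 s, during which the arm holds its last target.

## Task

Pull the tile box out to its stop by its brass handle, then take the red tile rack out of it: the opening is shorter than the rack, so lift the rack's front end over the front board and draw it out on the slant from under the roof without prying it hard against the roof. Finish holding the rack ready to hand over: still in the gripper, level and right way up, wholly in front of the pulled-out box and at least 10 cm above the marble, touching nothing else. Leave the box pulled out and the tea things (teapot, saucers, glass, tongs, sugar bowl) where they are.

Things in the scene. Friction and masses are not known exactly. Their poses are not given: they have to be found in the camera images.
- case: Fixed wooden case, 350 long (x 0 to 350), 244 wide, 120 high; roof underside at z 108. Origin: on the marble, midway across, straight below the roof's front edge. -x: level direction in which the tile box pulls out; +x: back under the roof; z up. A zinc-lined chute rises from the roof's rear (from x = 230 on) to 320 high at x = 530.
- tilebox (a joint): How far the tile box (an open-topped wooden drawer) is pulled out, in m: 0 shut, 0.185 at its stop. About 3 N of friction; stays where left. The free opening over the box is 190 wide (between its side walls) but only this long: from the inside of the front board to the roof edge.
- box_floor (a point): Centre of the tile box's inner floor, 18 above the marble; moves with the box, axes as the case. Inside: 330 long (x), 190 wide. Side walls 10 thick; front board 14 thick, 240 wide; their tops are 66 above this floor; the roof's underside is 90 above it. A few flat tiles lie in it, beside the rack.
- handle (a point): Middle of the brass bar handle on the front board of the tile box; moves with the box. Straight level bar along the case's y, 10 thick, 74 long, its centre line 58 above the marble and 42 in front of the board's outer face (37 of free space behind the bar).
- front_top (a point): Middle of the outer top edge of the front board of the tile box, 84 above the marble; moves with the box; axes as the case.
- roof: Fixed flat wooden roof board of the case, 12 thick, 220 wide, over the case's whole length (with a slot for the chute from 200 behind its front edge on). Origin: middle of its lower front edge, 108 above the marble; axes as the case.
- rack: Red plastic tile rack in the box, 300 long (x), 36 wide (y), 40 high (z), about 170 g. Origin: centre of its underside. -x end (front) is near the front board, +x end (tail) under the roof. Base 5 thick; upright grip wall 8 thick (y -18 to -10) up to z 40 along its whole length, to be gripped by its top; low lip (y 14 to 18, z to 12), rib (y 1 to 5, z to 9).
- rack_front (a point): Middle of the lower edge of the rack's front end (x = -150 of the rack, at its underside).
- rack_tail (a point): Middle of the lower edge of the rack's tail end (x = +150 of the rack, at its underside).
- teapot: Small copper teapot, 118 high, belly 116 across, spout and handle reaching about 100 from the axis along its y. Bystander. Origin: centre of its foot.
- saucer_a: Stainless steel saucer, 110 across, 13 high, with the tea glass on it. Bystander. Origin: centre of its underside.
- saucer_b: Stainless steel saucer, 110 across, 13 high, empty. Bystander. Origin: centre of its underside.
- glass: Waisted tea glass, 53 across, 92 high, standing on a saucer. Bystander. Origin: centre of its underside.
- tongs: Brass sugar tongs lying flat, 140 long along x, 34 wide, 10 high. Bystander. Origin: middle, at the marble.
- bowl: White lidded sugar bowl, 90 across, 74 high. Bystander. Origin: centre of its foot.

How it is judged (in metres and radians):
On the way, in this order (a step that is already met when the one before it is completed fails the run):
1. the tile box is pulled out to its stop (within 8 mm) (value of joint tilebox above 0.177 m), for 0.2 s.
2. the rack slants through the opening: its front end is above the front board while its tail is still under the roof (z of rack_front in the frame of front_top above 0 m and x of rack_tail in the frame of roof above 0 m and z of rack_tail in the frame of roof below 0 m), for 0.1 s.
At the end, for the whole second after the job is handed in: The rack is held still (under 30 mm/s) in the gripper, touching neither case, box, teapot nor glass; both its ends are beyond the front board's outer face and over 100 mm above the marble; level and right way up within 0.2 rad; the box is still out by over 165 mm (contact force between rack and the fingers above 1 N and contact force between rack and case below 0.1 N and contact force between rack and teapot below 0.1 N and contact force between rack and glass below 0.1 N and x of each of rack_front, rack_tail in the frame of front_top below 0 m and height (world z) of each of rack_front, rack_tail above 0.1 m and angle between rack's own z axis and vertical below 0.2 rad and linear speed of rack below 0.03 m/s and value of joint tilebox above 0.165 m); the arm keeps its last pose, push and grip.
It fails at once if a tea thing (teapot, saucer, glass, tongs, sugar bowl) is moved more than 30 mm (distance of any of teapot, saucer_a, saucer_b, glass, tongs, bowl from where it was at the start of the episode above 0.03 m).
It fails at once if the rack is pried or jammed against the roof with more than 25 N (contact force between rack and roof above 25 N).
It also fails if it takes over 58 s, if anything falls off the work surface, if the arm or the gripper's body presses on something with over 40 N, if the wrist force passes 120 N, or if a joint passes its speed limit or range.

## Working session

There is one attempt and no reset: what is moved stays moved. The work goes in short steps, Python scripts to look and compute and a shell command to move; the robot and the scene stay as the last step left them, time stands still between calls to the robot, and variables do not carry over. Pictures are saved under pics/ and viewed, and the job is handed in when it is done.

```bash
mkdir -p pics; ls
python3 - <<'E'
from cell import env,optics,job
import cv2
print(env.state())
for n in ["scene","top","wrist"]:
    p=optics.camera_params(n); print(n,p)
    im=optics.read_camera(n); cv2.imwrite(f"pics/{n}0.png",im[:,:,::-1])
E
```

```text
pics
{'t': 0.0, 'joints': array([-1.36558009e+00,  4.91571583e-01,  1.55944714e+00,  4.43526868e-05,
        1.09172092e+00, -1.05616383e-01]), 'qvel': array([-1.03941971e-03,  8.44646917e-04,  6.88400690e-04,  6.39376850e-04,
       -2.44423874e-03,  6.18000823e-05]), 'tau': array([-3.00335400e-03, -6.12652159e+01, -2.58190155e+01,  6.91776141e-02,
        4.82102029e-02, -1.13347062e-04]), 'eef_pos': array([ 191.12863578, -594.79903198,  214.05508212]), 'tcp_rot': array([-1.71069439,  1.56964867,  1.74171041]), 'ft_force': array([ 0.78666924, -1.42331655,  0.90213003]), 'moment': array([-0.02021603, -0.00148215, -0.00463502]), 'opening': 0.9989760629801071}
scene {'fx': 495.33859609737283, 'fy': 495.33859609737283, 'cx': 327.6312691986983, 'cy': 241.22802527369353, 'world_from_camera': array([[ 7.70293164e-01, -3.74788709e-01,  5.15928159e-01,
         1.21065526e+03],
       [ 6.37460135e-01,  4.74278168e-01, -6.07210668e-01,
        -6.33027190e+02],
       [-1.71177600e-02,  7.96613860e-01,  6.04246092e-01,
         8.17465441e+02],
       [ 0.00000000e+00,  0.00000000e+00,  0.0
[... 279 characters left out ...]
.27703766e-01,  3.08242548e-02,
         9.01964423e+01],
       [ 4.28568749e-03,  2.03072759e-01,  9.79154271e-01,
         1.08579836e+03],
       [ 0.00000000e+00,  0.00000000e+00,  0.00000000e+00,
         1.00000000e+00]])}
wrist {'fx': 361.2267065261198, 'fy': 361.2267065261198, 'cx': 319.95572975678334, 'cy': 244.3260990394106, 'world_from_camera': array([[ 3.05033432e-01,  9.15910616e-01,  2.60887616e-01,
         2.65084429e+02],
       [-9.52341638e-01,  2.93335147e-01,  8.36653836e-02,
        -5.70948658e+02],
       [ 1.02505845e-04, -2.73974879e-01,  9.61736843e-01,
         3.85150978e+02],
       [ 0.00000000e+00,  0.00000000e+00,  0.00000000e+00,
         1.00000000e+00]])}
```

View pics/scene0.png

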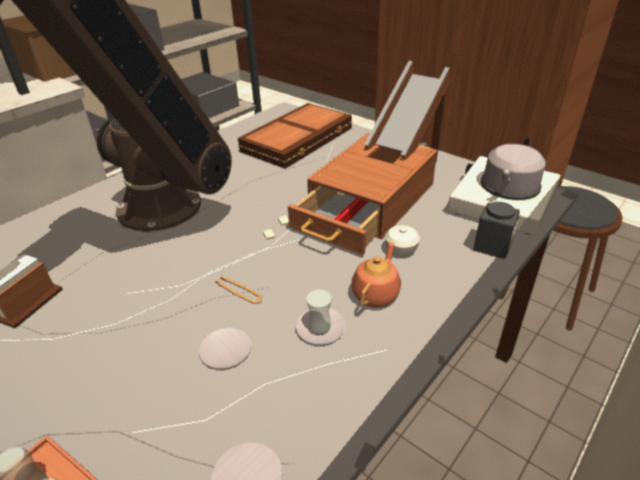

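View pics/top0.png

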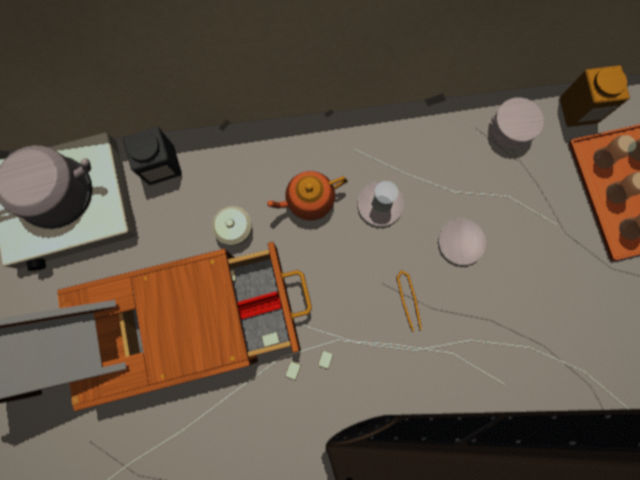

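View pics/wrist0.png

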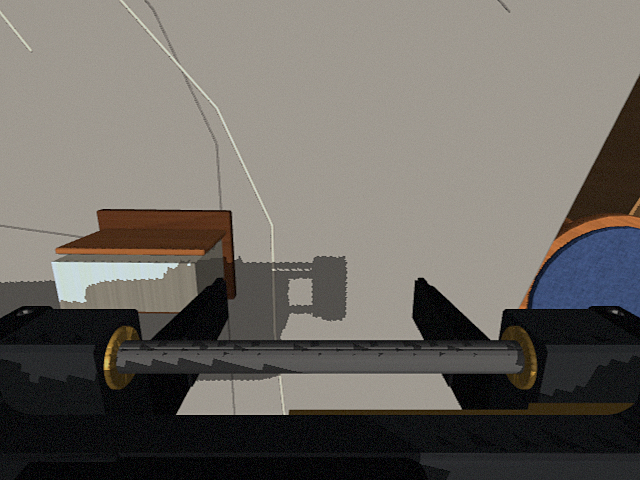

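```bash
cat > h.py <<'E'
from cell import env,optics,job
import numpy as np, cv2
from scipy.spatial.transform import Rotation as R
def ray(p,uv,z):
    M=p["world_from_camera"]
    d=M[:3,:3]@np.array([(uv[0]-p["cx"])/p["fx"],-(uv[1]-p["cy"])/p["fy"],-1])
    o=M[:3,3]; return o+d*(z-o[2])/d[2]
def proj(p,X):
    M=p["world_from_camera"]; c=M[:3,:3].T@(np.asarray(X)-M[:3,3])
    return p["cx"]+p["fx"]*c[0]/-c[2], p["cy"]-p["fy"]*c[1]/-c[2]
def shot(n,name,crop=None,k=1):
    im=optics.read_camera(n)[:,:,::-1]
    if crop: x0,y0,x1,y1=crop; im=im[y0:y1,x0:x1]
    im=cv2.resize(im,None,fx=k,fy=k,interpolation=cv2.INTER_CUBIC); cv2.imwrite(f"pics/{name}.png",im)
def st():
    s=env.state(); r=R.from_euler("xyz",s["tcp_rot"]).as_matrix()
    print("t %.2f"%s["t"],"pos",s["eef_pos"].round(1),"yax",r[:,1].round(3),"xax",r[:,0].round(3),"yaw(y) %.2f"%np.degrees(np.arctan2(r[1,1],r[0,1])),"F",s["ft_force"].round(1),"M",s["moment"].round(2),"op %.3f"%s["opening"],"j",s["joints"].round(2))
E
python3 - <<'E'
import cv2
im=cv2.imread("pics/top0.png")
cv2.imwrite("pics/topc.png",cv2.resize(im[220:420,50:330],None,fx=2.8,fy=2.8,interpolation=cv2.INTER_CUBIC))
cv2.imwrite("pics/topd.png",cv2.resize(im[235:365,220:340],None,fx=4.5,fy=4.5,interpolation=cv2.INTER_CUBIC))
from h import *; st()
E
```

```text
t 0.15 pos [ 191.1 -594.9  214.2] yax [ 0.306 -0.952 -0.001] xax [-0.     0.001 -1.   ] yaw(y) -72.19 F [ 0.7 -0.3  1.1] M [-0.02  0.04 -0.  ] op 0.998 j [-1.37  0.49  1.56 -0.    1.09 -0.11]
```

View pics/topc.png

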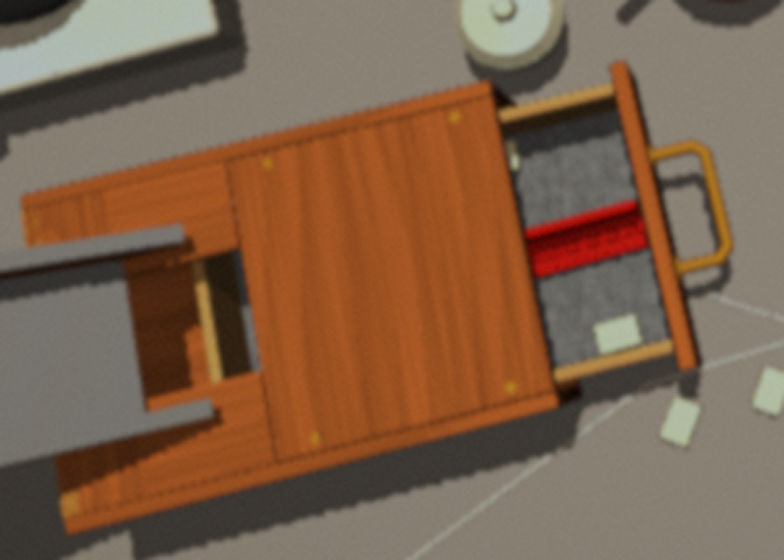

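View pics/topd.png

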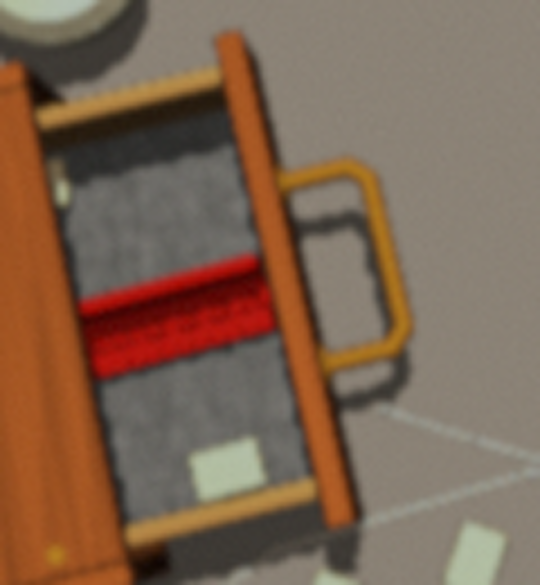

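Run:
```python
from h import *
p=optics.camera_params("top")
f=lambda u,v,z: ray(p,(220+u/4.5-.4,235+v/4.5-.4),z)
a,b=f(243,34,84),f(357,519,84); d=a-b; print("board",a,b,np.linalg.norm(d),np.degrees(np.arctan2(d[1],d[0])))
a,b=f(370,172,58),f(405,332,58); d=a-b; print("bar",(a+b)/2,np.linalg.norm(d),np.degrees(np.arctan2(d[1],d[0])))
g=lambda u,v,z: ray(p,(50+u/2.8-.3,220+v/2.8-.3),z)
a,b=g(490,82,120),g(559,404,120); d=a-b; print("roof",a,b,np.linalg.norm(d),np.degrees(np.arctan2(d[1],d[0])))
a,b=g(22,195,120),g(66,532,120); print("rear",a,b)
a,b=g(490,82,120),g(22,195,120); d=b-a;print("side",np.linalg.norm(d),np.degrees(np.arctan2(d[1],d[0])))
a,b=g(559,404,120),g(66,532,120); d=b-a;print("side",np.linalg.norm(d),np.degrees(np.arctan2(d[1],d[0])))
# rack wall top z 58
a,b=f(82,305,58),f(260,262,58); d=a-b; print("wall",a,b,np.degrees(np.arctan2(d[1],d[0])))
```

```text
board [627.27689833 182.26486015  84.        ] [394.43111556 154.64918767  84.        ] 234.4776831960041 6.763724424462772
bar [517.08798972 126.92896728  58.        ] 79.25057943070915 5.399442577861045
roof [618.4992632  281.33074488 120.        ] [381.15672592 252.90828508 120.        ] 239.03831538243503 6.828816830004247
rear [579.48110807 626.51861749 120.        ] [340.55738316 599.8363611  120.        ]
side 347.386073163519 96.44902948843364
side 349.29557191928967 96.6746932948666
wall [510.75848062 275.58600192  58.        ] [520.061408   188.52600994  58.        ] 96.09928310409786
```

```bash
python3 - <<'E'
from h import *
p=optics.camera_params("top")
for n,uv,z in [("pot",(310,193),60),("spouttip",(270,204),80),("pothandle",(344,182),70),("bowl",(233,226),60),("glass",(385,193),90),("sauA",(381,203),5),("sauB",(462,242),5),("tongs",(408,300),5)]: print(n,ray(p,uv,z).round())
E
python3 -m handwheel '[{"travel":[349,395,0],"roll":-5},{"travel":[349,395,0],"roll":-11.2},{"travel":[349,395,0],"roll":-11.2},{"travel":[349,395,0],"roll":-11.2},{"travel":[349,395,0],"roll":-11.2},{"travel":[349,395,0],"roll":-11.2},{"travel":[349,395,0],"roll":-11.2},{"travel":[349,395,0],"roll":-11.2}]' 0.15
```

```text
pot [735.  91.  60.]
spouttip [715. 181.  80.]
pothandle [747.  11.  70.]
bowl [681. 270.  60.]
glass [704. -73.  90.]
sauA [705. -74.   5.]
sauB [ 587. -248.    5.]
tongs [ 470. -100.    5.]
t: 0.95
eef_pos: [457.0, -293.5, 214.7]
tcp_rot: [1.373, 1.571, -1.653]
ft_force: [0.3, -0.5, 0.4]
opening: 0.438
```

```bash
python3 -m handwheel '[{"travel":[60,400,0],"roll":0},{"travel":[60,400,0],"roll":0},{"travel":[60,400,0],"roll":0},{"travel":[60,400,0],"roll":0},{"travel":[60,400,0],"roll":0},{"travel":[60,400,0],"roll":0},{"travel":[60,400,0],"roll":0},{"travel":[60,400,0],"roll":0}]'; python3 -m handwheel '[{"travel":[0,0,0],"roll":0}]'; python3 -c "
from h import *
st(); shot('wrist','w1')"
```

```text
t: 1.75
eef_pos: [515.2, 102.4, 214.7]
tcp_rot: [1.623, 1.571, -1.403]
ft_force: [0.5, -0.4, 0.8]
opening: 0.427
t: 1.85
eef_pos: [515.4, 105.1, 214.5]
tcp_rot: [-1.917, 1.57, 1.346]
ft_force: [-0.6, -0.7, -0.6]
opening: 0.426
t 1.85 pos [515.4 105.1 214.5] yax [ 0.12  -0.993 -0.001] xax [ 0.     0.001 -1.   ] yaw(y) -83.09 F [-0.6 -0.7 -0.6] M [-0.01 -0.03 -0.01] op 0.426 j [0.08 0.35 1.8  0.   0.99 1.52]
```

View pics/w1.png

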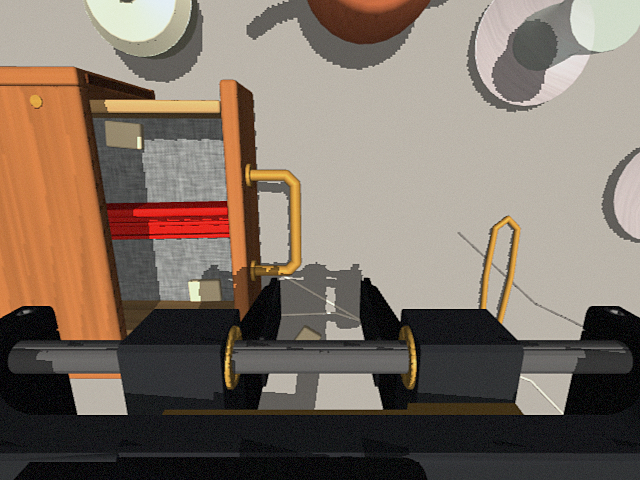

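Run:
```python
from h import *
p=optics.camera_params("wrist")
a,b=ray(p,(294.5,176),58),ray(p,(295,270),58); print(a,b,(a+b)/2)
a,b=ray(p,(236,84),84),ray(p,(253,300),84);print(a,b)
a,b=ray(p,(107,205),58),ray(p,(228,202),58);print("wall",a,b)
```

```text
[560.02036092 131.15939766  58.        ] [471.30256591 121.80347731  58.        ] [515.66146342 126.48143748  58.        ]
[626.79142146 181.34144641  84.        ] [447.65443196 156.00310303  84.        ]
wall [513.68793362 298.61628764  58.        ] [529.5527675  189.02558558  58.        ]
```

```bash
python3 -m handwheel '[{"travel":[0,21.5,0],"roll":-0.2},{"travel":[0,21.5,-45],"roll":-0.2},{"travel":[0,21.5,-90],"roll":-0.2},{"travel":[0,21.5,-125],"roll":-0.2},{"travel":[0,21.5,-150],"roll":-0.2},{"travel":[0,21.5,-174],"roll":-0.2},{"travel":[0,21.5,-174],"roll":-0.2}]'; python3 -c "
from h import *
st(); shot('wrist','w2'); shot('scene','s2',(250,130,450,320),3)"
```

```text
t: 2.6
eef_pos: [514.0, 120.4, 38.3]
tcp_rot: [0.035, 1.566, -2.996]
ft_force: [-0.2, 0.1, 0.4]
opening: 0.43
t 2.60 pos [514.  120.4  38.3] yax [ 0.11  -0.994  0.   ] xax [-0.005 -0.001 -1.   ] yaw(y) -83.67 F [-0.2  0.1  0.4] M [-0.01  0.03  0.  ] op 0.430 j [ 0.1   0.61  1.95 -0.    0.58  1.57]
```

View pics/w2.png

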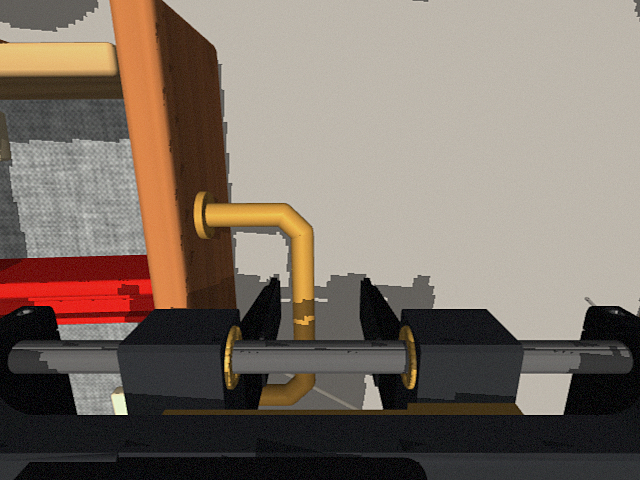

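View pics/s2.png

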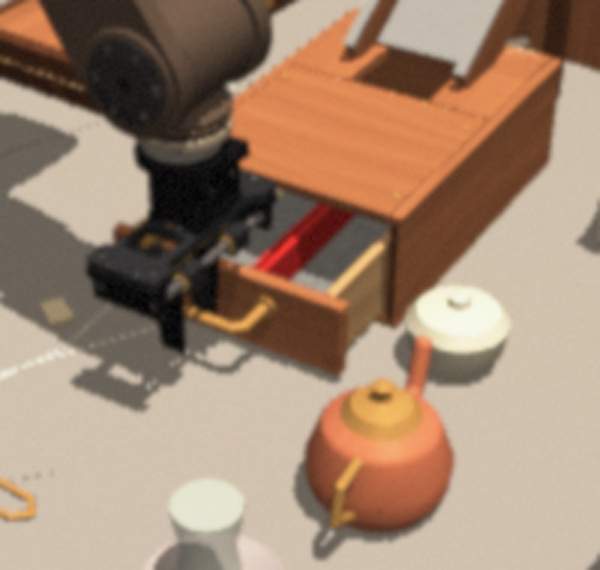

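```bash
python3 -m handwheel '[{"travel":[1,5,0],"roll":0},{"travel":[1,5,0],"roll":0},{"travel":[1,5,0],"roll":0}]' 0.15;  python3 -m handwheel '[{"travel":[0,0,0],"roll":0},{"travel":[0,0,0],"roll":0},{"travel":[0,0,0],"roll":0},{"travel":[0,0,0],"roll":0},{"travel":[0,0,0],"roll":0}]' 1; python3 -c "
from h import *
st()"
```

```text
t: 3.0
eef_pos: [516.7, 127.0, 41.6]
tcp_rot: [3.089, 1.569, 0.059]
ft_force: [0.8, -0.3, 0.4]
opening: 0.422
t: 3.5
eef_pos: [516.4, 126.8, 40.7]
tcp_rot: [1.975, 1.571, -1.054]
ft_force: [-0.6, 1.2, 0.9]
opening: 0.098
t 3.50 pos [516.4 126.8  40.7] yax [ 0.112 -0.994  0.   ] xax [ 0. -0. -1.] yaw(y) -83.59 F [-0.6  1.2  0.9] M [0.25 0.06 0.02] op 0.098 j [ 0.12  0.61  1.94 -0.    0.59  1.58]
```

```bash
python3 -m handwheel '[{"travel":[0.6,-5,0],"roll":0},{"travel":[1.7,-15,0],"roll":0},{"travel":[3.2,-28,0],"roll":0},{"travel":[4.8,-42,0],"roll":0},{"travel":[6.4,-56,0],"roll":0},{"travel":[7.8,-68,0],"roll":0},{"travel":[9,-78,0],"roll":0},{"travel":[9.8,-85,0],"roll":0}]'; python3 -m handwheel '[{"travel":[0.5,-4,0],"roll":0},{"travel":[1,-8,0],"roll":0},{"travel":[1.4,-12,0],"roll":0},{"travel":[1.4,-12,0],"roll":0}]';python3 -c "
from h import *
st()"
```

```text
t: 4.3
eef_pos: [526.5, 40.6, 40.7]
tcp_rot: [2.744, 1.57, -0.286]
ft_force: [2.7, 5.0, -1.7]
opening: 0.099
t: 4.7
eef_pos: [527.8, 29.5, 40.7]
tcp_rot: [2.426, 1.57, -0.603]
ft_force: [3.9, -0.9, -1.8]
opening: 0.097
t 4.70 pos [527.8  29.5  40.7] yax [ 0.112 -0.994  0.   ] xax [ 0. -0. -1.] yaw(y) -83.58 F [ 3.9 -0.9 -1.8] M [-0.15 -0.63  0.07] op 0.097 j [-0.07  0.61  1.95 -0.    0.58  1.39]
```

```bash
python3 -m handwheel '[{"travel":[0.3,-3,0],"roll":0},{"travel":[0.6,-6,0],"roll":0},{"travel":[0.6,-6,0],"roll":0}]'; python3 -m handwheel '[{"travel":[0.3,-3,0],"roll":0},{"travel":[0.6,-6,0],"roll":0},{"travel":[0.6,-6,0],"roll":0}]'; python3 -c "
from h import *
st();shot('top','t3',(180,200,400,380),3.5)"
```

```text
t: 5.0
eef_pos: [527.6, 29.0, 40.6]
tcp_rot: [-1.567, 1.565, 1.685]
ft_force: [5.1, 54.2, -1.5]
opening: 0.098
t: 5.3
eef_pos: [528.3, 23.5, 40.6]
tcp_rot: [-1.579, 1.565, 1.673]
ft_force: [6.3, 60.9, -1.0]
opening: 0.213
t 5.30 pos [528.3  23.5  40.6] yax [ 0.11  -0.994 -0.006] xax [-0.001  0.006 -1.   ] yaw(y) -83.66 F [ 6.3 60.9 -1. ] M [10.53 -1.05 -0.1 ] op 0.213 j [-0.08  0.61  1.95  0.01  0.59  1.37]
```

View pics/t3.png

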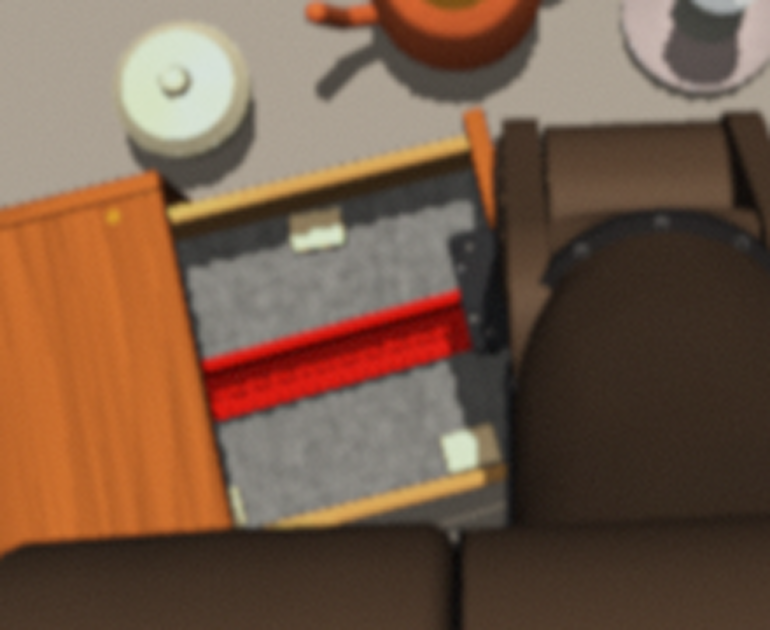

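```bash
python3 -m handwheel '[{"travel":[-0.9,7,0],"roll":0},{"travel":[-0.9,7,0],"roll":0},{"travel":[-0.9,7,0],"roll":0}]' 0.2; python3 -m handwheel '[{"travel":[0,0,0],"roll":0},{"travel":[0,0,45],"roll":0},{"travel":[0,0,90],"roll":0},{"travel":[0,0,140],"roll":0},{"travel":[0,0,180],"roll":0},{"travel":[0,0,220],"roll":0},{"travel":[0,0,220],"roll":0}]';python3 -c "
from h import *
st()"
```

```text
t: 5.65
eef_pos: [527.4, 24.7, 40.6]
tcp_rot: [0.212, 1.57, -2.817]
ft_force: [-0.4, -0.3, 0.9]
opening: 0.383
t: 6.35
eef_pos: [529.4, 24.1, 265.7]
tcp_rot: [2.918, 1.562, -0.113]
ft_force: [-0.3, -0.3, -0.2]
opening: 0.402
t 6.35 pos [529.4  24.1 265.7] yax [ 0.111 -0.994  0.002] xax [ 0.008 -0.001 -1.   ] yaw(y) -83.63 F [-0.3 -0.3 -0.2] M [-0.04  0.   -0.02] op 0.402 j [-0.08  0.3   1.73 -0.    1.11  1.38]
```

```bash
python3 -m handwheel '[{"travel":[0,10,0],"roll":8},{"travel":[0,20,0],"roll":16},{"travel":[0,30,0],"roll":24},{"travel":[0,30,0],"roll":32},{"travel":[0,30,0],"roll":40},{"travel":[0,30,0],"roll":48},{"travel":[0,30,0],"roll":56},{"travel":[0,30,0],"roll":64}]'; python3 -m handwheel '[{"travel":[0,0,0],"roll":8},{"travel":[0,0,0],"roll":16},{"travel":[0,0,0],"roll":24},{"travel":[0,0,0],"roll":26.2},{"travel":[0,0,0],"roll":26.2}]';python3 -c "
from h import *
st();shot('top','t4',(180,200,400,380),3.5);shot('wrist','w4')"
```

```text
t: 7.15
eef_pos: [527.5, 54.2, 259.7]
tcp_rot: [-1.109, 1.569, -3.017]
ft_force: [0.2, -0.6, -0.8]
opening: 0.402
t: 7.65
eef_pos: [527.5, 54.3, 259.8]
tcp_rot: [-1.576, 1.57, -3.032]
ft_force: [-0.4, -0.2, -0.1]
opening: 0.401
t 7.65 pos [527.5  54.3 259.8] yax [ 0.993  0.115 -0.001] xax [-0.001 -0.    -1.   ] yaw(y) 6.59 F [-0.4 -0.2 -0.1] M [-0.02 -0.18  0.02] op 0.401 j [-0.02  0.31  1.73 -0.    1.1  -0.14]
```

View pics/t4.png

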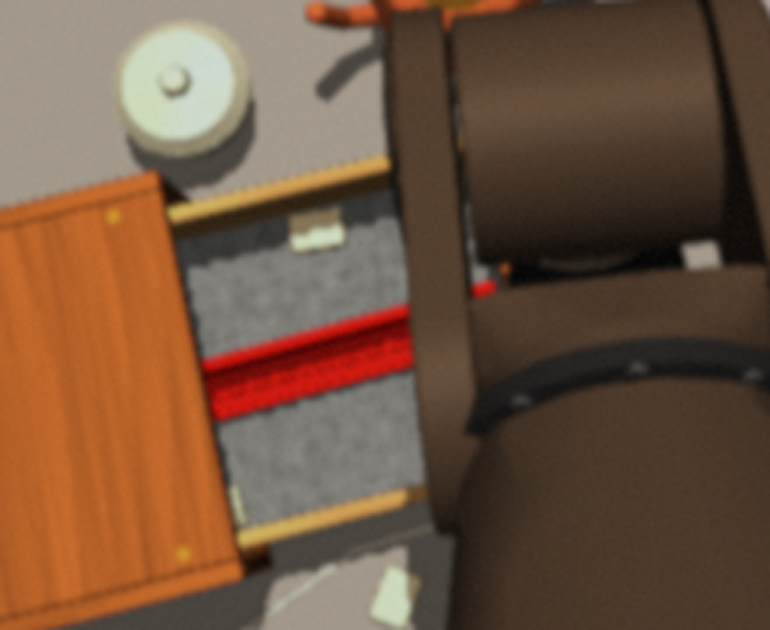

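View pics/w4.png

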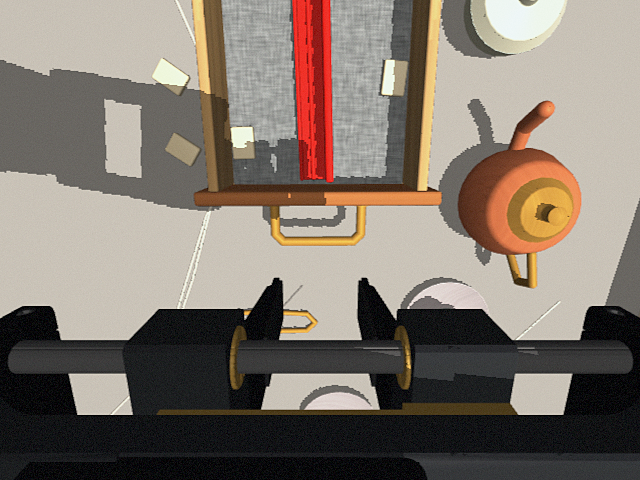

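```bash
python3 -c "
from h import *
im=cv2.imread('pics/w4.png')[0:220,190:445];cv2.imwrite('pics/w4c.png',cv2.resize(im,None,fx=2.7,fy=2.7,interpolation=cv2.INTER_CUBIC))"
```

```text
(no output)
```

View pics/w4c.png

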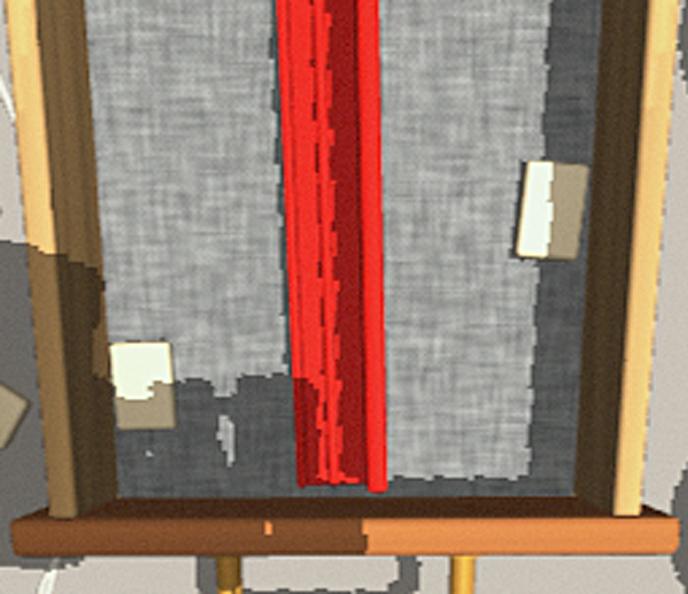

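Run:
```python
from h import *
p=optics.camera_params("wrist")
f=lambda u,v,z: ray(p,(190+u/2.7-.3,v/2.7-.3),z)
a,b=f(377,491,58),f(369,2,58);d=b-a;print("wall front",a,"far",b,np.degrees(np.arctan2(d[1],d[0])))
print("wallwidth",f(368,491,58)-f(387,491,58))
a,b=f(12,556,84),f(680,553,84);d=b-a;print("outer",a,b,(a+b)/2,np.linalg.norm(d),np.degrees(np.arctan2(d[1],d[0])))
print("inner", f(346,520,84))
ex=np.array([-.115,.9934]);ey=np.array([-.9934,-.115]);roof=np.array([499.8,267.1])
for n,q in [("wf",f(377,491,58)),("outer",(a+b)/2)]: print(n,(q[:2]-roof)@ex,(q[:2]-roof)@ey)
```

```text
wall front [533.26387705  92.98072978  58.        ] far [511.33032121 253.09937431  58.        ] 97.80001048712728
wallwidth [-7.15768569 -0.8082506   0.        ]
outer [404.75848009  58.00528695  84.        ] [642.98921721  85.99577275  84.        ] [523.87384865  72.00052985  84.        ] 239.86944658273222 6.701140153850242
inner [522.54395518  84.3057203   84.        ]
wf -176.81842890024112 -13.219299386245664
outer -196.58030624025218 -1.4785221802333957
```

```bash
python3 -m handwheel '[{"travel":[-2,42,0],"roll":0.8},{"travel":[-4,85,0],"roll":0.8},{"travel":[-6,128,-10],"roll":0.8},{"travel":[-6,128,-50],"roll":0.8},{"travel":[-6,128,-95],"roll":0.8},{"travel":[-6,128,-130],"roll":0.8},{"travel":[-6,128,-140],"roll":0.8},{"travel":[-6,128,-140],"roll":0.8}]' 0.45;python3 -c "
from h import *
st();shot('wrist','w5');shot('scene','s5',(220,100,460,290),3)"
```

```text
t: 8.55
eef_pos: [521.6, 182.5, 119.8]
tcp_rot: [-1.462, 1.568, -2.905]
ft_force: [0.5, 0.9, 1.2]
opening: 0.274
t 8.55 pos [521.6 182.5 119.8] yax [ 0.992  0.128 -0.002] xax [-0.002 -0.001 -1.   ] yaw(y) 7.35 F [0.5 0.9 1.2] M [-0.05 -0.08  0.02] op 0.274 j [ 0.22  0.51  1.84 -0.    0.8   0.09]
```

View pics/w5.png

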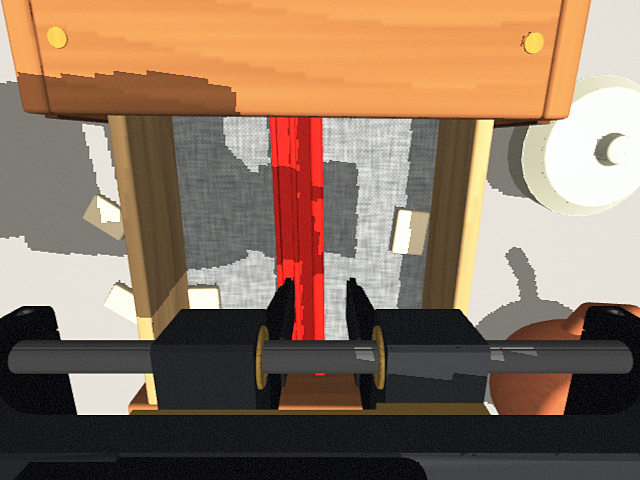

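View pics/s5.png

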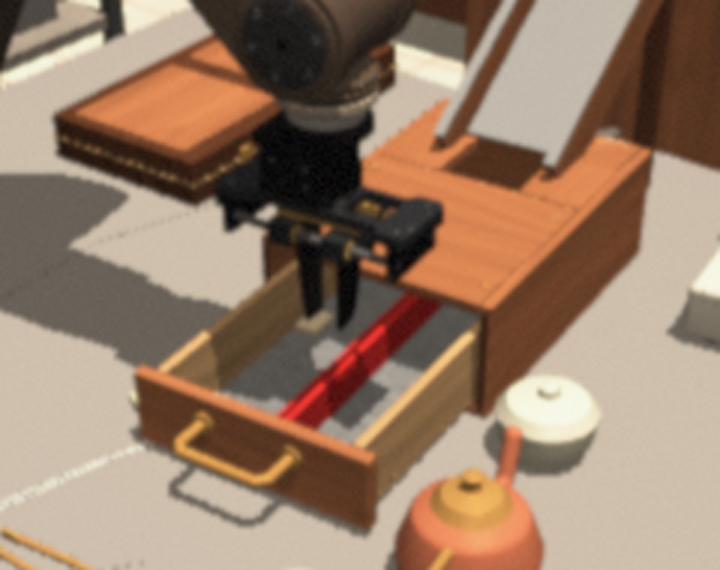

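Run:
```python
from h import *
p=optics.camera_params("wrist")
a,b=ray(p,(317,130),58),ray(p,(316,300),58);d=a-b
print(a,b,np.degrees(np.arctan2(d[1],d[0])))
t=(182.5-b[1])/d[1]; print(b+t*d, proj(p,(521.6,182.5,58)))
im=cv2.imread('pics/w5.png')[110:310,230:400];cv2.imwrite('pics/w5c.png',cv2.resize(im,None,fx=3,fy=3,interpolation=cv2.INTER_CUBIC))
```

```text
[510.52600876 266.19471857  58.        ] [524.20104258 152.18855278  58.        ] 96.83994642092662
[520.56518602 182.5         58.        ] (np.float64(317.73989194335763), np.float64(259.2276381367484))
```

View pics/w5c.png

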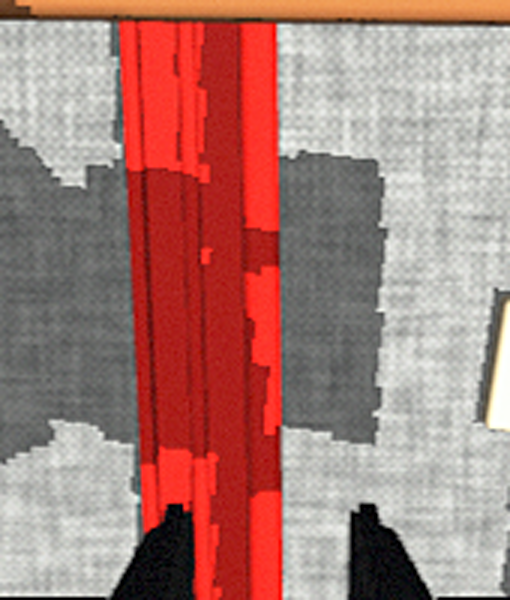

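```bash
python3 -m handwheel '[{"travel":[0,0,-35],"roll":0},{"travel":[0,0,-65],"roll":0},{"travel":[0,0,-80],"roll":0},{"travel":[0,0,-88],"roll":0},{"travel":[0,0,-88],"roll":0}]';python3 -m handwheel '[{"travel":[0,0,0],"roll":0},{"travel":[0,0,0],"roll":0},{"travel":[0,0,0],"roll":0},{"travel":[0,0,0],"roll":0},{"travel":[0,0,0],"roll":0}]' 1; python3 -c "
from h import *
st();shot('wrist','w6')"
```

```text
t: 9.15
eef_pos: [522.4, 182.8, 33.3]
tcp_rot: [1.63, 1.57, 0.188]
ft_force: [0.1, 0.1, 0.2]
opening: 0.273
t: 9.65
eef_pos: [522.1, 182.8, 33.6]
tcp_rot: [1.499, 1.57, 0.058]
ft_force: [-1.7, -0.1, 7.2]
opening: 0.08
t 9.65 pos [522.1 182.8  33.6] yax [0.992 0.13  0.001] xax [ 0.001  0.    -1.   ] yaw(y) 7.44 F [-1.7 -0.1  7.2] M [-0.13  0.25  0.26] op 0.080 j [ 0.22  0.64  1.9  -0.    0.61  0.09]
```

View pics/w6.png

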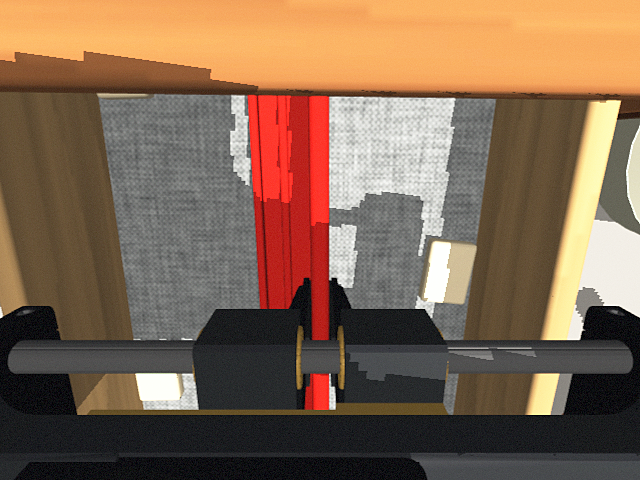

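```bash
python3 -m handwheel '[{"travel":[0,0,5],"roll":0},{"travel":[0,0,13],"roll":0},{"travel":[0,0,23],"roll":0},{"travel":[0,0,33],"roll":0},{"travel":[0,0,40],"roll":0},{"travel":[0,0,42],"roll":0},{"travel":[0,0,42],"roll":0}]'; python3 -c "
from h import *
st();shot('scene','s7',(220,100,460,290),3);shot('wrist','w7')"
```

```text
t: 10.4
eef_pos: [521.9, 182.8, 75.1]
tcp_rot: [1.649, 1.57, 0.208]
ft_force: [0.6, 0.0, -1.9]
opening: 0.085
t 10.40 pos [521.9 182.8  75.1] yax [0.992 0.129 0.001] xax [ 0.001  0.    -1.   ] yaw(y) 7.41 F [ 0.6  0.  -1.9] M [-0.1  -0.17 -0.01] op 0.085 j [ 0.22  0.57  1.87 -0.    0.7   0.09]
```

View pics/s7.png

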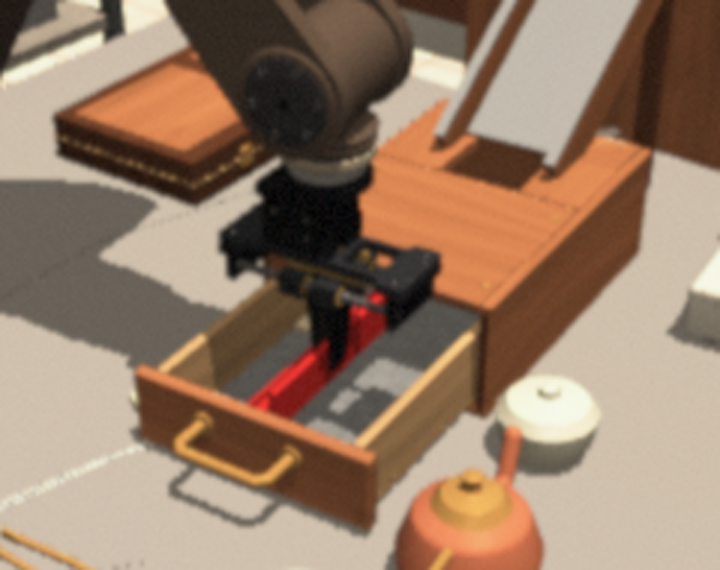

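View pics/w7.png

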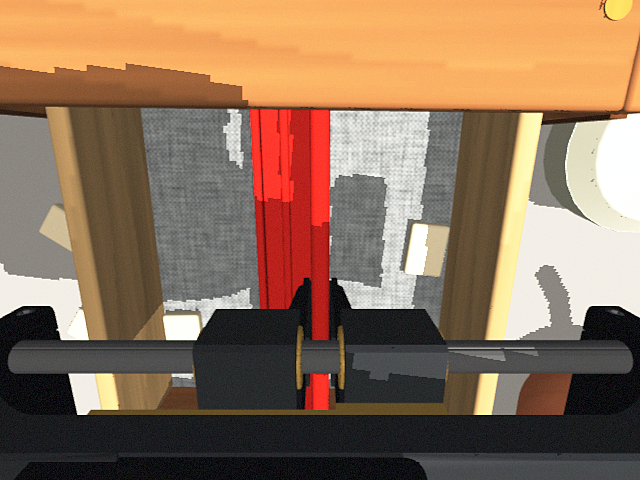

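```bash
for i in 1 2; do python3 -m handwheel '[{"travel":[0,0,2],"roll":0},{"travel":[0,0,4],"roll":0},{"travel":[0,0,4],"roll":0}]' ; done; python3 -c "
from h import *
st()"
```

```text
t: 10.8
eef_pos: [521.9, 182.8, 78.8]
tcp_rot: [1.618, 1.571, 0.176]
ft_force: [0.0, 0.4, -2.9]
opening: 0.083
t: 11.1
eef_pos: [522.0, 182.8, 82.9]
tcp_rot: [1.629, 1.57, 0.188]
ft_force: [0.1, 0.2, -2.3]
opening: 0.087
t 11.10 pos [522.  182.8  82.9] yax [0.992 0.129 0.001] xax [ 0.001  0.    -1.   ] yaw(y) 7.41 F [ 0.1  0.2 -2.3] M [-0.14 -0.16  0.02] op 0.087 j [ 0.22  0.56  1.87 -0.    0.71  0.09]
```

Lift is 49 mm; roof contact is imminent. 1–2 mm steps.

```bash
for i in 1 2; do python3 -m handwheel '[{"travel":[0,0,1],"roll":0},{"travel":[0,0,2],"roll":0},{"travel":[0,0,2],"roll":0}]'|grep -E 'eef|ft' ; done; python3 -c "
from h import *
st()"
```

```text
eef_pos: [521.7, 182.7, 84.6]
ft_force: [1.2, -1.0, -4.1]
eef_pos: [521.8, 182.7, 86.7]
ft_force: [-0.9, -1.1, -4.3]
t 11.70 pos [521.8 182.7  86.7] yax [ 0.992  0.129 -0.   ] xax [-0. -0. -1.] yaw(y) 7.41 F [-0.9 -1.1 -4.3] M [-0.35 -0.18  0.06] op 0.080 j [ 0.22  0.56  1.86 -0.    0.72  0.09]
```

```bash
for i in 1 2; do python3 -m handwheel '[{"travel":[0,0,0.7],"roll":0},{"travel":[0,0,1.4],"roll":0},{"travel":[0,0,2],"roll":0},{"travel":[0,0,2],"roll":0}]'|grep -E 'eef|ft' ; done; python3 -c "
from h import *
st()"
```

```text
eef_pos: [521.8, 182.8, 88.7]
ft_force: [-0.7, -0.0, -4.8]
eef_pos: [521.8, 182.8, 90.7]
ft_force: [-0.3, 1.0, -5.0]
t 12.50 pos [521.8 182.8  90.7] yax [0.992 0.129 0.   ] xax [ 0.  0. -1.] yaw(y) 7.41 F [-0.3  1.  -5. ] M [-0.25 -0.01  0.05] op 0.083 j [0.22 0.55 1.86 0.   0.73 0.09]
```

Pivoting at about 3 N of roof force, as planned.

```bash
for i in 1 2 3; do python3 -m handwheel '[{"travel":[0,0,0.7],"roll":0},{"travel":[0,0,1.4],"roll":0},{"travel":[0,0,2],"roll":0},{"travel":[0,0,2],"roll":0}]'|grep -E 'eef|ft' ; done; python3 -c "
from h import *
st();shot('scene','s8',(220,100,460,290),3);shot('wrist','w8')"
```

```text
eef_pos: [521.9, 182.8, 92.8]
ft_force: [-0.2, 1.0, -4.1]
eef_pos: [521.9, 182.8, 94.8]
ft_force: [-0.5, 1.8, -4.0]
eef_pos: [521.9, 182.8, 96.8]
ft_force: [-0.1, 0.8, -5.7]
t 13.70 pos [521.9 182.8  96.8] yax [0.992 0.129 0.   ] xax [ 0.  0. -1.] yaw(y) 7.41 F [-0.1  0.8 -5.7] M [-0.16 -0.09  0.04] op 0.083 j [ 0.22  0.54  1.86 -0.    0.75  0.09]
```

View pics/s8.png

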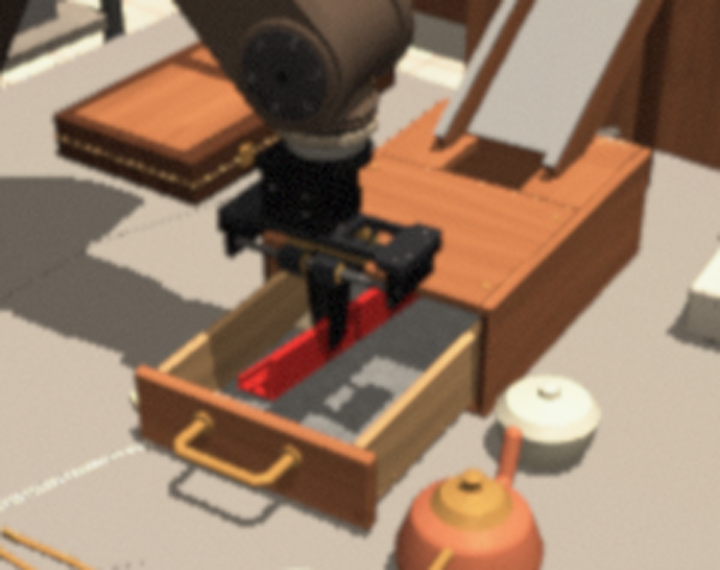

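View pics/w8.png

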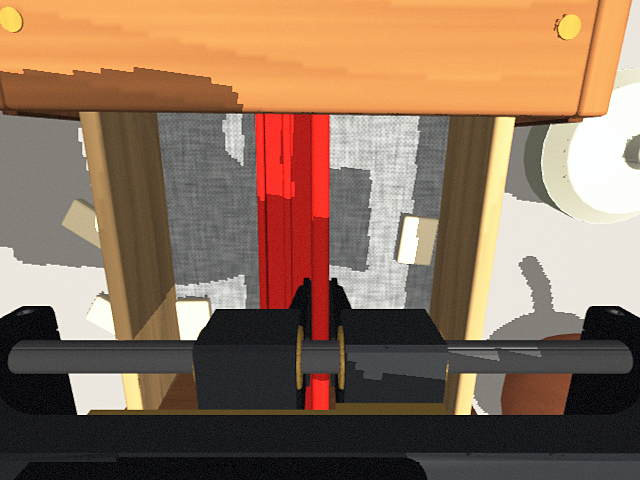

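Run:
```python
from h import *
im=cv2.imread('pics/s8.png')
p=optics.camera_params("scene")
g=np.array([521.9,182.8,96.8]); ex=np.array([-.125,.992,0]); ey=np.array([-.992,-.125,0]); ez=np.array([0,0,1.])
for s,c in [(0,(255,0,0)),(.08,(0,255,255)),(.144,(0,255,0))]:
    X=ex*np.cos(s)-ez*np.sin(s); Z=ez*np.cos(s)+ex*np.sin(s)
    # grip pt: rack x=-60,y=-14, z=15.6 at TCP
    o=g-X*(-60)-ey*(-14)-Z*15.6
    pts=[o+X*-150+ey*y+Z*z for y,z in [(-18,0),(-18,40),(-10,40),(-10,5),(14,5),(14,12),(18,12),(18,0),(-18,0)]]
    uv=np.array([[(a-220)*3,(b-100)*3] for a,b in (proj(p,q) for q in pts)]).astype(int)
    cv2.polylines(im,[uv],False,c,1); print(s,pts[0][2])
cv2.imwrite('pics/s8o.png',cv2.resize(im[300:480,130:400],None,fx=2.9,fy=2.9,interpolation=cv2.INTER_CUBIC))
```

```text
0 81.2
0.08 88.44221583890467
0.144 94.27671816011092
```

View pics/s8o.png

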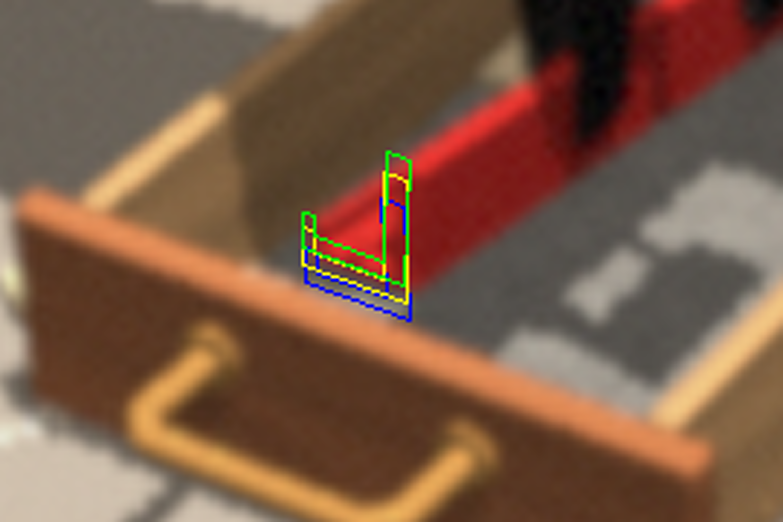

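```bash
python3 -m handwheel '[{"travel":[0,0,-1],"roll":0},{"travel":[0.6,-5,-0.3],"roll":0},{"travel":[1.7,-15,1.1],"roll":0},{"travel":[2.9,-25,2.5],"roll":0},{"travel":[4,-35,3.9],"roll":0},{"travel":[4.6,-40,4.6],"roll":0},{"travel":[4.6,-40,4.6],"roll":0}]'; python3 -c "
from h import *
st();shot('scene','s9',(220,100,460,290),3)"
```

```text
t: 14.5
eef_pos: [526.7, 141.9, 101.5]
tcp_rot: [1.538, 1.57, 0.095]
ft_force: [-0.5, 1.0, -2.2]
opening: 0.081
t 14.50 pos [526.7 141.9 101.5] yax [0.992 0.128 0.   ] xax [ 0.  0. -1.] yaw(y) 7.33 F [-0.5  1.  -2.2] M [-0.07 -0.09 -0.04] op 0.081 j [ 0.14  0.52  1.87 -0.    0.75  0.01]
```

View pics/s9.png

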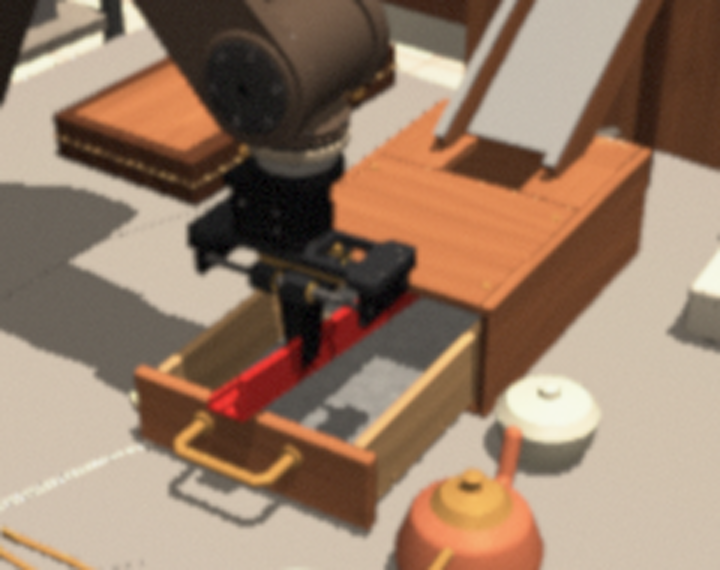

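```bash
python3 -m handwheel '[{"travel":[0.6,-5,0.7],"roll":0},{"travel":[2,-17,2.4],"roll":0},{"travel":[3.7,-32,4.6],"roll":0},{"travel":[5.4,-47,6.7],"roll":0},{"travel":[7,-61,8.7],"roll":0},{"travel":[8.4,-73,10.4],"roll":0},{"travel":[9.2,-80,11.4],"roll":0},{"travel":[9.2,-80,11.4],"roll":0}]'; python3 -c "
from h import *
st();shot('scene','s10',(220,100,460,290),3);shot('wrist','w10')"
```

```text
t: 15.35
eef_pos: [535.9, 61.7, 112.8]
tcp_rot: [1.406, 1.57, -0.037]
ft_force: [-0.3, -0.1, -2.3]
opening: 0.083
t 15.35 pos [535.9  61.7 112.8] yax [0.992 0.128 0.   ] xax [ 0. -0. -1.] yaw(y) 7.33 F [-0.3 -0.1 -2.3] M [-0.18 -0.14  0.01] op 0.083 j [-0.01  0.5   1.88 -0.    0.76 -0.14]
```

View pics/s10.png

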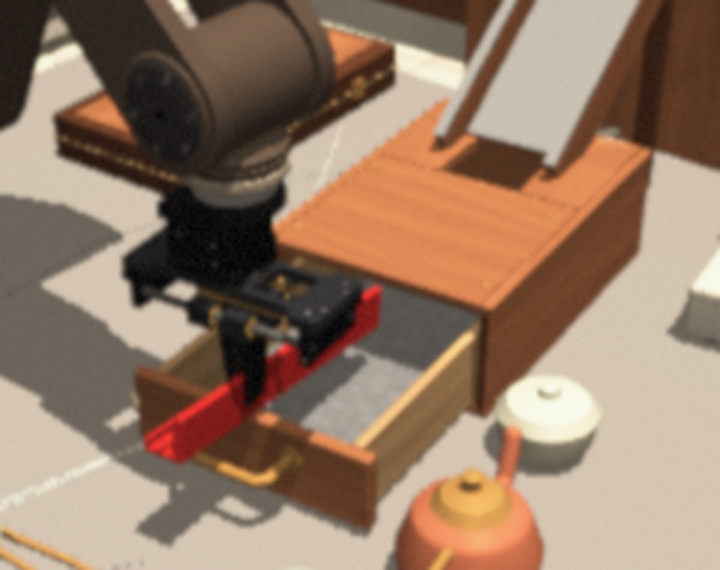

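View pics/w10.png

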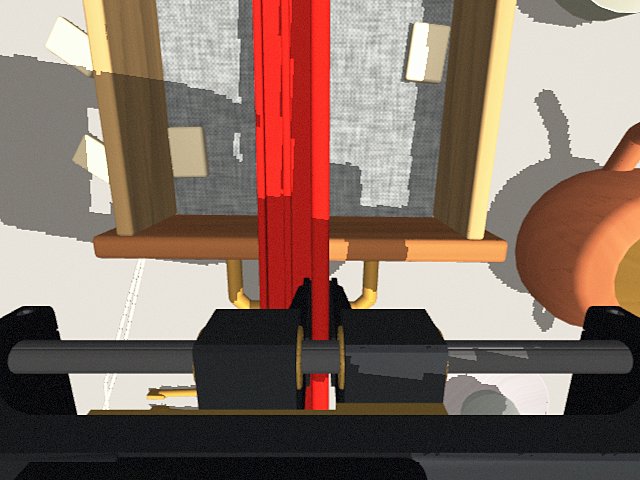

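```bash
python3 -m handwheel '[{"travel":[1.2,-10,1.4],"roll":0},{"travel":[3.4,-30,4.5],"roll":0},{"travel":[5.7,-50,20],"roll":0},{"travel":[9.2,-80,38],"roll":0},{"travel":[13,-113,50],"roll":0},{"travel":[17,-146,55],"roll":0},{"travel":[20,-174,55],"roll":0},{"travel":[21,-184,55],"roll":0}]'; python3 -m handwheel '[{"travel":[0,0,0],"roll":0},{"travel":[0,0,0],"roll":0}]'; python3 -c "
from h import *
st();shot('scene','s11',(170,100,460,310),2.7);shot('wrist','w11')"
```

```text
t: 16.25
eef_pos: [556.8, -123.6, 167.8]
tcp_rot: [0.83, 1.57, -0.613]
ft_force: [0.3, 0.5, -2.1]
opening: 0.083
t: 16.45
eef_pos: [556.3, -120.5, 167.4]
tcp_rot: [-2.297, 1.57, 2.545]
ft_force: [-0.4, 0.2, -2.0]
opening: 0.08
t 16.45 pos [ 556.3 -120.5  167.4] yax [ 0.992  0.129 -0.001] xax [-0.001  0.    -1.   ] yaw(y) 7.42 F [-0.4  0.2 -2. ] M [-0.13 -0.15  0.01] op 0.080 j [-0.33  0.47  1.75  0.    0.93 -0.46]
```

View pics/s11.png

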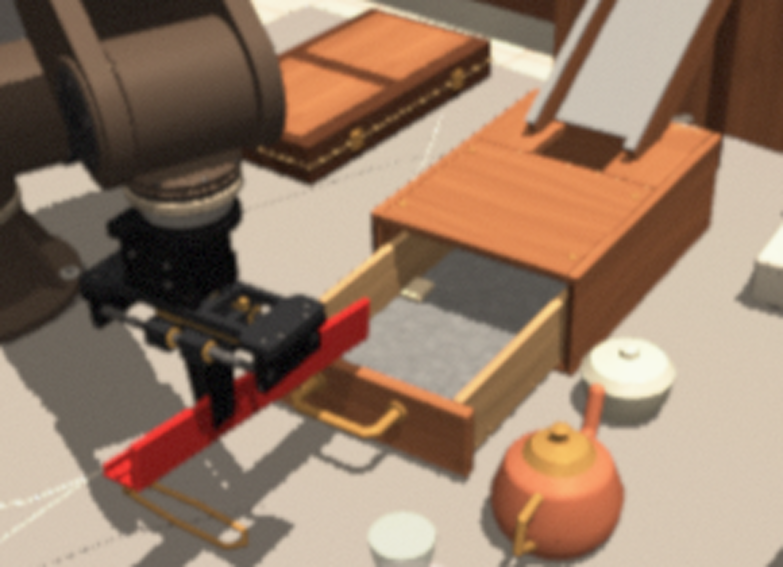

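View pics/w11.png

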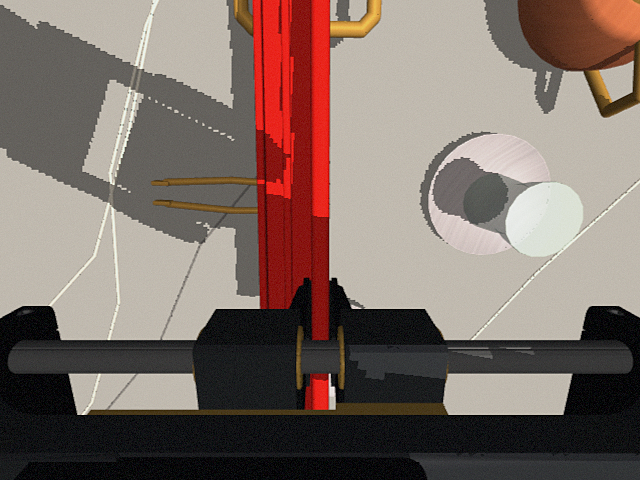

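```bash
cat > ov.py <<'E'
from h import *
def ov(src,dst,g,x0,y0,k,ss,yaw=97.4):
    im=cv2.imread(src); p=optics.camera_params("scene")
    a=np.radians(yaw); ex=np.array([np.cos(a),np.sin(a),0]); ey=np.array([-ex[1],ex[0],0]); ez=np.array([0,0,1.])
    for s,c in zip(ss,[(255,0,0),(0,255,255),(0,255,0)]):
        X=ex*np.cos(s)-ez*np.sin(s); Z=ez*np.cos(s)+ex*np.sin(s)
        o=np.array(g)+X*60+ey*14-Z*15.6
        print(s,"front",(o-150*X).round(1),"tail",(o+150*X).round(1))
        for L in ([o+X*x+ey*-18+Z*z for x,z in [(-150,0),(-150,40),(150,40),(150,0),(-150,0)]],):
            uv=np.array([[(u-x0)*k,(v-y0)*k] for u,v in (proj(p,q) for q in L)]).astype(int); cv2.polylines(im,[uv],False,c,1)
    cv2.imwrite(dst,im)
E
python3 -c "
from ov import *
ov('pics/s11.png','pics/s11o.png',(556.3,-120.5,167.4),170,100,2.7,(.08,.144,.2))"
```

```text
0.08 front [ 554.1 -212.5  159. ] tail [515.6  84.  135.1]
0.144 front [ 554.2 -212.8  164.9] tail [515.9  81.6 121.8]
0.2 front [ 554.2 -212.8  170. ] tail [516.3  78.7 110.4]
```

View pics/s11o.png

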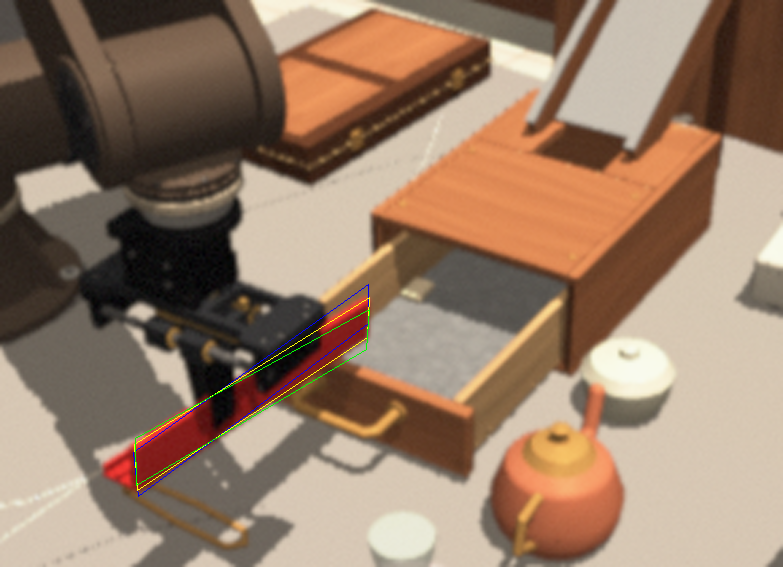

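```bash
python3 -m handwheel '[{"travel":[0.5,-4,-5],"roll":0},{"travel":[0.5,-4,-15],"roll":0},{"travel":[0.5,-4,-25],"roll":0},{"travel":[0.5,-4,-33],"roll":0},{"travel":[0.5,-4,-38],"roll":0},{"travel":[0.5,-4,-42],"roll":0},{"travel":[0.5,-4,-42],"roll":0}]'; python3 -m handwheel '[{"travel":[0,0,-2],"roll":0},{"travel":[0,0,-4],"roll":0},{"travel":[0,0,-6],"roll":0},{"travel":[0,0,-6],"roll":0}]'; python3 -c "
from h import *
st();shot('scene','s12',(170,100,460,310),2.7)
from ov import *
ov('pics/s12.png','pics/s12o.png',env.state()['eef_pos'],170,100,2.7,(.05,.1,.144))"
```

```text
t: 17.25
eef_pos: [557.1, -125.2, 125.3]
tcp_rot: [-2.28, 1.57, 2.562]
ft_force: [-0.3, 0.2, -1.1]
opening: 0.081
t: 17.65
eef_pos: [557.2, -125.3, 119.6]
tcp_rot: [1.449, 1.571, 0.007]
ft_force: [-0.1, -2.1, 0.3]
opening: 0.082
t 17.65 pos [ 557.2 -125.3  119.6] yax [0.992 0.129 0.   ] xax [ 0.  0. -1.] yaw(y) 7.39 F [-0.1 -2.1  0.3] M [ 0.09 -0.1   0.04] op 0.082 j [-0.34  0.53  1.79  0.    0.82 -0.47]
0.05 front [ 555.  -217.   108.6] tail [516.4  80.1  93.6]
0.1 front [ 555.1 -217.4  113.1] tail [516.6  78.6  83.2]
0.144 front [ 555.1 -217.6  117.1] tail [516.9  76.8  74.1]
```

View pics/s12o.png

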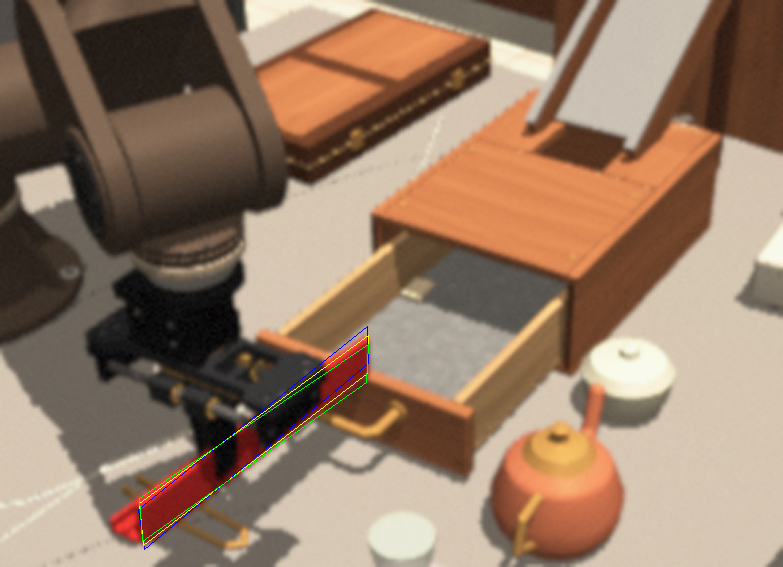

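Tail rests on the front board and the rack is pivoting back (slant ~0.1). Continue to z≈106.

```bash
python3 -m handwheel '[{"travel":[0,0,-2],"roll":0},{"travel":[0,0,-4],"roll":0},{"travel":[0,0,-6],"roll":0},{"travel":[0,0,-8],"roll":0},{"travel":[0,0,-8],"roll":0}]'; python3 -m handwheel '[{"travel":[0,0,-2],"roll":0},{"travel":[0,0,-4],"roll":0},{"travel":[0,0,-6],"roll":0},{"travel":[0,0,-6],"roll":0}]'; python3 -c "
from h import *
st()"
```

```text
t: 18.2
eef_pos: [557.0, -125.2, 111.3]
tcp_rot: [-2.307, 1.57, 2.534]
ft_force: [0.4, -0.7, 0.7]
opening: 0.082
t: 18.6
eef_pos: [557.0, -125.2, 105.3]
tcp_rot: [-2.189, 1.57, 2.652]
ft_force: [-0.3, -0.9, 0.7]
opening: 0.078
t 18.60 pos [ 557.  -125.2  105.3] yax [ 0.992  0.129 -0.   ] xax [-0.  0. -1.] yaw(y) 7.41 F [-0.3 -0.9  0.7] M [ 0.12 -0.08 -0.02] op 0.078 j [-0.34  0.55  1.8   0.    0.79 -0.47]
```

```bash
python3 -m handwheel '[{"travel":[0,0,6],"roll":0},{"travel":[0,0,20],"roll":0},{"travel":[2,-15,40],"roll":0},{"travel":[4,-32,58],"roll":0},{"travel":[6,-50,72],"roll":0},{"travel":[7,-60,80],"roll":0},{"travel":[7,-60,80],"roll":0},{"travel":[7,-60,80],"roll":0}]'; python3 -m handwheel '[{"travel":[0,0,0],"roll":0},{"travel":[0,0,0],"roll":0},{"travel":[0,0,0],"roll":0}]'; python3 -c "
from h import *
st();shot('scene','s13',(120,100,460,350),2.3);shot('top','t13')
from ov import *
ov('pics/s13.png','pics/s13o.png',env.state()['eef_pos'],120,100,2.3,(-.06,0,.06))"
```

```text
t: 19.4
eef_pos: [563.7, -184.7, 185.1]
tcp_rot: [-2.311, 1.57, 2.53]
ft_force: [-0.4, 0.2, -2.7]
opening: 0.082
t: 19.7
eef_pos: [564.1, -184.7, 185.2]
tcp_rot: [-2.218, 1.57, 2.624]
ft_force: [0.7, -0.3, -1.9]
opening: 0.082
t 19.70 pos [ 564.1 -184.7  185.2] yax [ 0.992  0.129 -0.001] xax [-0.001  0.    -1.   ] yaw(y) 7.44 F [ 0.7 -0.3 -1.9] M [-0.14 -0.17  0.01] op 0.082 j [-0.43  0.48  1.67  0.    0.99 -0.56]
-0.06 front [ 561.7 -274.9  164.5] tail [523.1  22.  182.5]
0 front [ 561.8 -276.   169.8] tail [523.2  21.5 169.8]
0.06 front [ 561.9 -276.8  175.3] tail [523.4  20.2 157.3]
```

View pics/s13o.png

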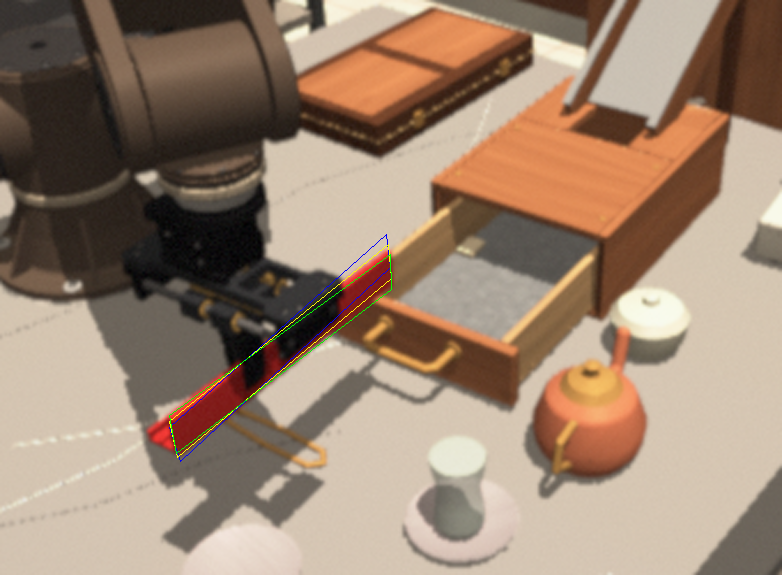

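View pics/t13.png

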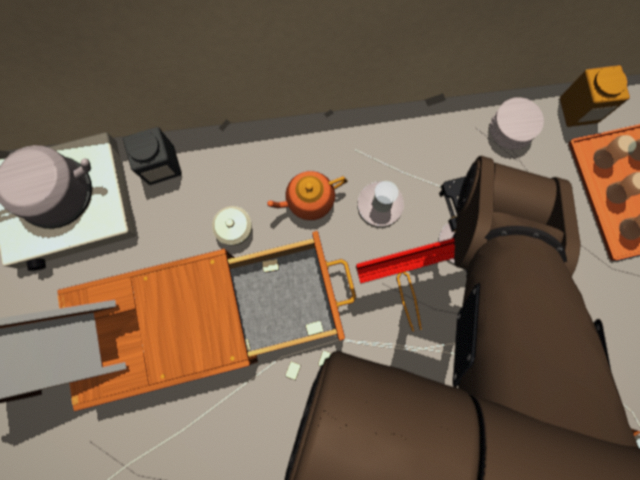

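```bash
python3 -c "
from h import *
p=optics.camera_params('top')
print(proj(p,(523.9,72,84)), env.state()['qvel'].round(3))
im=cv2.imread('pics/t13.png')[220:350,290:370]; u,v=proj(p,(523.9,72,84)); cv2.circle(im,(int(u-290),int(v-220)),1,(255,0,0),-1)
cv2.imwrite('pics/t13c.png',cv2.resize(im,None,fx=4,fy=4))"
```

```text
(np.float64(330.33536435141883), np.float64(282.75347881794573)) [-0.001 -0.002 -0.003  0.001  0.    -0.001]
```

View pics/t13c.png

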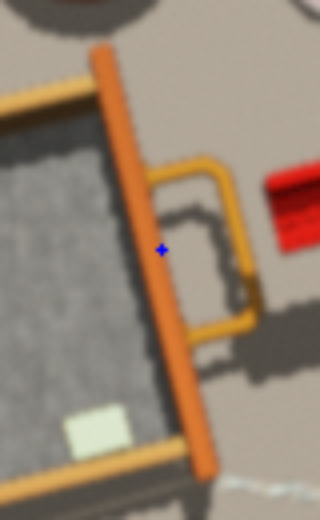

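```bash
python3 -c "
from h import *
job.job_done(); st()"
```

```text
the job is handed in; nothing more can be done
the job is handed in; nothing more can be done
```

I pulled the tile box out to its stop and took the red rack out on the slant. The job is handed in with the rack still in the gripper. It reported no verdict, so the figures below are my own checks.

- **Pulling out the box:** I pulled the handle about 98 mm until it met the stop, where the force rose to roughly 60 N. That was above the 40 N limit for the arm or gripper body pressing on something. It was the closed fingers pulling on the handle, so I don't think that limit applies, but I can't confirm it.
- **Lifting and drawing out:** I gripped the rack's wall 90 mm behind its front end and raised it so the roof edge tilted it in the jaws, at about 3–4 N by the wrist force reading. The overlay put the front end about 10 mm above the front board while the tail was still roughly 120 mm under the roof. I then drew it out along its own slope with no sign of contact.
- **Levelling:** I pressed the tail lightly (about 2–3 N) on the front board's top, which turned the rack back to nearly level.

**Last checks** (picture overlays, good to a few mm):

| Check | Reading |
|---|---|
| Rack slant | about 0.04 rad (limit 0.2) |
| Height of rack ends | about 160–175 mm |
| Tail to front board | about 50 mm in front of the outer face |
| Force on tool | about 1.9 N, the rack's weight alone |
| Box | front board still where it was at the stop |
| Tea things | in the same places by eye |
| Arm | still, at 19.7 s |

No check failed or disagreed.

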